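# Check the dosing syringes and throw out the one that sticks

## Robot

A 6-joint arm with a two-finger parallel gripper is mounted at the origin on the work surface. World frame = base frame: x ahead of the robot, y to its left, z up, the work surface at z = 0. Lengths are in m, angles in rad, forces in N, time in s.
With the tool pointing down it reaches from about 0.3 to 0.875 m from the base axis. Payload 6.4 kg.
Tool frame: the origin (TCP) lies at the very end of the fingers, on their centre line; the grasp point (between the pads) lies 19 mm behind it; z points along the fingers, y is the line along which they close (so a half turn about z gives the same grasp; the last joint's range is limited). The gripper opens to 85 mm and grips with 20 to 120 N. Pads are 22 mm wide; open, the fingers measure 114 mm over their backs; the gripper's body (76 mm by 85 mm) begins 54 mm behind the grasp point. The pads swing forward as they close: fully open they stand 13 mm farther back than shut.
Start: joints at [-1.549, 0.181, 1.607, -0, 1.354, -0.206], TCP at [0.13, -0.56, 0.231] pointing down, gripper open.
Joint ranges: [-2.99, 2.99], [-0.89, 2.07], [0.3, 2.58], [-1.14, 4.28], [0, 2.63], [-3.12, 3.12]. Speed limits (rad/s): [2.57, 2.57, 3.01, 3.14, 3.14, 3.14].

## Interface

Orientations are given as a unit quaternion [w, x, y, z].
In Python, from bench import ctrl gives the robot as it stands.
- The arm moves only by the tool jog_arm, called after "Request:" as name(argument=value, ...), one argument or row to a line, values as JSON. Schema: {"type":"object","properties":{"moves":{"type":"array","items":{"type":"array","items":{"type":"number"},"minItems":7,"maxItems":7},"minItems":1,"maxItems":10},"only":{"type":"string"},"quiet":{"type":"boolean"},"lines":{"type":"string"}},"required":["moves"],"additionalProperties":false}. moves is a list of rows, 1 to 10 of them, each of 7 numbers: dx, dy, dz in m, then a rotation vector rx, ry, rz in rad, then the opening from 0.0 (shut) to 1.0 (fully open); each row is the pose to reach, as a shift and turn from the pose commanded when the call began, along the tool's axes at that moment; what a row does not reach only later rows make up. A row lasts 1/8 s, in which the tool goes at most 0.0625 m and 0.188 rad, less where a joint would pass 70% of its speed; a pose out of reach is approached as far as the arm can. The fingers move at their own pace and stop on an object; the grip force is fixed at half the most. Time passes only in rows, so rows that do not move let the fingers close. The tool returns the time, the measured TCP pose, the force, the opening and the grip force at its end. only (a regular expression) keeps the lines of the reply that match it, lines (a string "A,B") keeps lines A to B, and quiet returns only ok. Input that does not fit is refused with a message, and nothing moves.
- ctrl.get_obs(): the state, without advancing time (a new reading comes with each control period).
- ctrl.camera(name): name is "side" or "top" or "wrist"; returns the picture (384x512x3 uint8, blue, green, red); there is no depth.
- ctrl.camera_params(name): a dict with "fovy" (degrees; the focal length in pixels is half the picture's height over the tangent of half this angle, whatever the lens; pixels are square), "cx", "cy" (the principal point, pixels), "view" (4x4, takes a point from world to camera coordinates). Camera axes: x right, y up, looking along -z (the intrinsics and any distortion apply to the point x, -y, -z); pixel columns grow to the right and rows downward; lengths in m; the calibration is good to about 2 mm. A picture is of the moment at which its call begins: read the wrist's pose just before it. camera_params takes no time and is no camera call; for the wrist camera it gives the pose at the moment of the call.
- ctrl.hand_in(): hands the job in; it is judged then, once.
The state is a dict: "time_s": time; "q": joint angles; "dq": joint speeds; "joint_efforts": joint torques, N m; "eef_pos": TCP position; "eef_rot": TCP orientation; "wrist_force": force on the tool from outside, world axes, zero at the start; "torque": the same for the moment, N m; "opening": opening from 0.0 (shut) to 1.0 (fully open); "grasp_force": force on a finger pad.
Only numpy, scipy, OpenCV 4.12 (cv2) and the standard library are available. Lean on these libraries where they do the work, as an engineer would, in place of code of your own. Each camera call takes 0.05 s, during which the arm holds its last target. There are 200 camera calls.

## Task

Before filling, check the three dosing syringes in the slant rack: push every plunger in along its stroke until it is fully home or stops, without forcing one that sticks. Leave syringes whose plunger goes fully home standing in the rack with the plunger home; take any that sticks short of home out of the rack and lay it flat in the reject tray, setting it down rather than dropping it. Do not disturb the jars or the sample box.

Things in the scene. Friction and masses are not known exactly. Their poses are not given: they have to be found in the camera images.
- syringe_a: One of three alike 60 ml syringes, drawn out, standing in the slant rack in an order that changes: clear barrel 30 mm across, 105 mm long; white tip 8 mm across, 13 mm long below it; blue plunger, thumb plate 31 mm across. Origin: centre of the barrel's foot. z: along the axis up to the thumb plate, leaning 33 to 42 degrees from vertical, top towards the rack's -x. About 105 g.
- plunger_a (a joint): Plunger of syringe_a pushed in, m: 0 drawn, 0.055 home; starts 0 to 0.010. Thumb plate's top is on the axis at z = 0.176 minus this (home: 14 mm above the flange). A sound one slides all the way against about 3 N and stays where left; a sticking one slides at first, then stops over 15 mm short of home. Against its stop the rod gives 1 mm per 3 N (up to 9 mm) and springs back.
- syringe_a_grip (a point): Point on syringe_a's axis, 78 mm up from the barrel's foot: middle of the bare part to grip, from the rack's upper shelf (z = 51 mm) to a white collar (97 mm). White finger flange above: z = 103 to 107 mm, 48 mm along the syringe's y, 32 mm along x. Same axes as the syringe: x points up and away from the side it leans to.
- syringe_b: One of three alike 60 ml syringes, drawn out, standing in the slant rack in an order that changes: clear barrel 30 mm across, 105 mm long; white tip 8 mm across, 13 mm long below it; blue plunger, thumb plate 31 mm across. Origin: centre of the barrel's foot. z: along the axis up to the thumb plate, leaning 33 to 42 degrees from vertical, top towards the rack's -x. About 105 g.
- plunger_b (a joint): Plunger of syringe_b pushed in, m: 0 drawn, 0.055 home; starts 0 to 0.010. Thumb plate's top is on the axis at z = 0.176 minus this (home: 14 mm above the flange). A sound one slides all the way against about 3 N and stays where left; a sticking one slides at first, then stops over 15 mm short of home. Against its stop the rod gives 1 mm per 3 N (up to 9 mm) and springs back.
- syringe_b_grip (a point): Point on syringe_b's axis, 78 mm up from the barrel's foot: middle of the bare part to grip, from the rack's upper shelf (z = 51 mm) to a white collar (97 mm). White finger flange above: z = 103 to 107 mm, 48 mm along the syringe's y, 32 mm along x. Same axes as the syringe: x points up and away from the side it leans to.
- syringe_c: One of three alike 60 ml syringes, drawn out, standing in the slant rack in an order that changes: clear barrel 30 mm across, 105 mm long; white tip 8 mm across, 13 mm long below it; blue plunger, thumb plate 31 mm across. Origin: centre of the barrel's foot. z: along the axis up to the thumb plate, leaning 33 to 42 degrees from vertical, top towards the rack's -x. About 105 g.
- plunger_c (a joint): Plunger of syringe_c pushed in, m: 0 drawn, 0.055 home; starts 0 to 0.010. Thumb plate's top is on the axis at z = 0.176 minus this (home: 14 mm above the flange). A sound one slides all the way against about 3 N and stays where left; a sticking one slides at first, then stops over 15 mm short of home. Against its stop the rod gives 1 mm per 3 N (up to 9 mm) and springs back.
- syringe_c_grip (a point): Point on syringe_c's axis, 78 mm up from the barrel's foot: middle of the bare part to grip, from the rack's upper shelf (z = 51 mm) to a white collar (97 mm). White finger flange above: z = 103 to 107 mm, 48 mm along the syringe's y, 32 mm along x. Same axes as the syringe: x points up and away from the side it leans to.
- rack: Fixed stainless slant rack, 271 mm wide (y). Origin: on the table. Three places at y = -85, 0, 85 mm: the foot stands on a lower shelf at about x = 0, z = 36 mm, the barrel passes a 33 mm square cell of the upper shelf 51 mm up the barrel. Places lean 35 degrees towards the rack's -x (about the robot's right, -y). Pull a syringe out along its own axis, 70 mm or more.
- tray: Fixed shallow aluminium reject tray, 250 mm (its x) by 140 mm (its y), walls 3 mm thick and 24 mm high, floor 3 mm thick. Origin: centre of its underside, on the table. Empty at the start.
- jar_amber: Amber culture jar with foil cap, 70 mm across, 100 mm tall, loose; a bystander. Origin: centre of its underside.
- jar_green: Green culture jar with foil cap, 70 mm across, 100 mm tall, loose; a bystander. Origin: centre of its underside.
- sample_box: Clear plastic box with white lid, 108 x 108 x 59 mm, loose; a bystander. Origin: centre of its underside.

How it is judged:
At the end, for the whole second after the job is handed in: Sound syringes stand in the rack where they were (12 mm), plungers home (at least 50 of 55 mm in). The sticking one, its plunger pushed to its stop (at least 20 mm in), lies at rest on the tray floor, level within 0.2 rad, wholly inside the walls. Bystanders undisturbed (30 mm) (distance of each of syringe_a, syringe_b from where it was at the start of the episode below 0.012 m and angle between each of syringe_a, syringe_b's own z axis and vertical below 0.85 rad and value of joint each of plunger_a, plunger_b above 0.05 m and linear speed of each of syringe_a, syringe_b, syringe_c below 0.02 m/s and value of joint plunger_c above 0.02 m and x of syringe_c_grip in the frame of tray between -0.065 and 0.065 m and y of syringe_c_grip in the frame of tray between -0.055 and 0.055 m and z of syringe_c_grip in the frame of tray below 0.035 m and angle between syringe_c's own z axis and vertical between 1.37 and 1.77 rad); the robot touches nothing.
It fails at once if a plunger was forced (over 40 N) (contact force between the fingers and plunger_a above 40 N or contact force between the fingers and plunger_b above 40 N or contact force between the fingers and plunger_c above 40 N).
It fails at once if the sticking syringe was let go more than about 40 mm above the tray (horizontal distance between syringe_c_grip and tray below 0.13 m and height (world z) of syringe_c_grip above 0.06 m and contact force between each of the fingers, tray and syringe_c below 0.1 N).
It fails at once if a jar or the sample box was moved by more than 30 mm or tipped (distance of any of jar_amber, jar_green, sample_box from where it was at the start of the episode above 0.03 m or angle between any of jar_amber, jar_green, sample_box's own z axis and vertical above 0.4 rad).
It also fails if it takes over 62 s, if anything falls off the work surface, if the arm or the gripper's body presses on something with over 40 N, if the wrist force passes 120 N, or if a joint passes its speed limit or range.

## Working session

There is one attempt and no reset: what is moved stays moved. The work goes in short steps, Python scripts to look and compute and a tool call to move; the robot and the scene stay as the last step left them, time stands still between calls to the robot, and variables do not carry over. Pictures are saved under pics/ and viewed, at most 10 in all, crops included, and the job is handed in when it is done.

```bash
ls; mkdir -p pics; python3 - <<'E'
from bench import ctrl
import cv2,numpy as np
o=ctrl.get_obs();print(o)
ims=[]
for n in ["side","top","wrist"]:
    im=ctrl.camera(n);cv2.imwrite(f"pics/{n}0.png",im);ims.append(im)
    p=ctrl.camera_params(n);print(n,p)
cv2.imwrite("pics/m0.png",cv2.resize(np.vstack([np.hstack(ims[:2]),np.hstack([ims[2],ims[2]*0])]),(800,600)))
E
```

```text
bench.py
pics
{'time_s': 0.0, 'q': array([-1.54929994e+00,  1.81529136e-01,  1.60805119e+00, -1.88307237e-05,
        1.35380095e+00, -2.06340704e-01]), 'dq': array([-0.00019526, -0.00163897, -0.00049896,  0.00225864, -0.00046585,
        0.00109066]), 'joint_efforts': array([ 9.11456609e-04, -4.44866538e+01, -3.51336086e+01, -3.64015168e-04,
        9.00948158e-03, -1.41830074e-05]), 'eef_pos': array([ 0.12985164, -0.55955591,  0.23036999]), 'eef_rot': array([-8.91342978e-04,  9.93517668e-01,  1.13674285e-01,  7.33830618e-05]), 'wrist_force': array([-0.19186513, -0.28652657,  0.42609802]), 'torque': array([-0.00069701,  0.02160676,  0.00232635]), 'grasp_force': 0.0, 'opening': 0.9975506929497369}
side {'fovy': 49.38410879565189, 'cx': 258.5110835223826, 'cy': 183.54093006749312, 'view': array([[-0.98167202, -0.18957423,  0.01953607,  0.53140877],
       [ 0.12912584, -0.58623237,  0.7997863 , -0.19171205],
       [-0.14016619,  0.78765045,  0.59996684, -1.14684374],
       [ 0.        ,  0.        ,  0.        ,  1.        ]])}
top {'fovy': 43.043586854378276, 'cx': 255.97291506906407, 'cy': 191.34161965267702, 'view': array([[ 0.02231234, -0.99974308, -0.0039913 , -0.07165426],
       [ 0.98739563,  0.0214107 ,  0.15681664, -0.57516342],
       [-0.15669089, -0.00743994,  0.98761967, -1.24793948],
       [ 0.        ,  0.        ,  0.        ,  1.        ]])}
wrist {'fovy': 70.24806462774991, 'cx': 253.50187315162242, 'cy': 194.61583494376868, 'view': array([[ 0.22542605, -0.97425887, -0.00166012, -0.57417828],
       [ 0.93152512,  0.21603674, -0.29255611,  0.03686758],
       [ 0.28538403,  0.06440332,  0.95624692, -0.37908034],
       [ 0.        ,  0.        ,  0.        ,  1.        ]])}
```

View pics/m0.png

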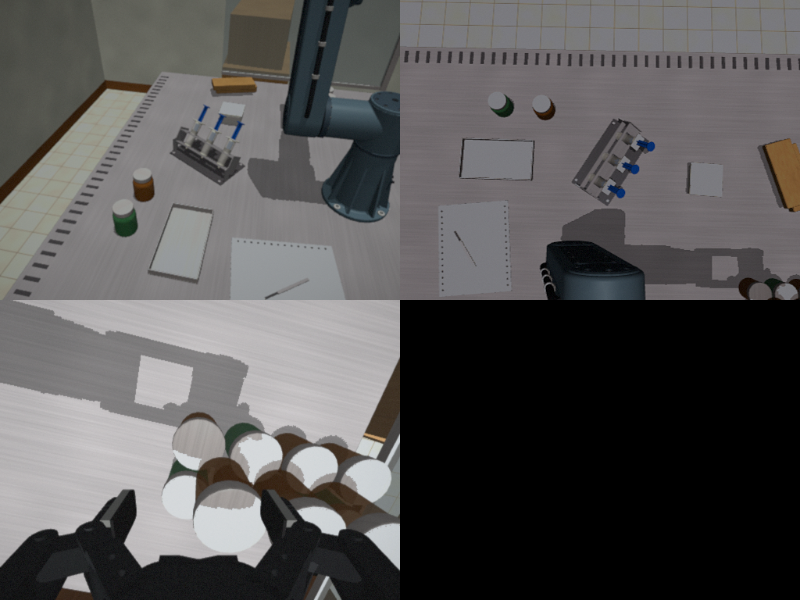

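The montage shows the rack with three blue plungers (top view about px (805,190) to (830,245) in montage, right of the tray), the tray left of it, the jars beyond the tray and the sample box right of the rack. Next I zoom in on the rack.

```bash
python3 - <<'E'
import cv2,numpy as np
s=cv2.imread("pics/side0.png")[115:245,205:325];t=cv2.imread("pics/top0.png")[140:270,205:335]
a=cv2.resize(s,(400,433),interpolation=cv2.INTER_CUBIC);b=cv2.resize(t,(400,400),interpolation=cv2.INTER_CUBIC)
b=cv2.copyMakeBorder(b,0,33,0,0,cv2.BORDER_CONSTANT);cv2.imwrite("pics/m1.png",np.hstack([a,b]))
for n in["side","top"]:
    im=cv2.imread(f"pics/{n}0.png");h=cv2.cvtColor(im,cv2.COLOR_BGR2HSV)
    m=cv2.inRange(h,(105,150,50),(125,255,255))
    k,l,st,c=cv2.connectedComponentsWithStats(m)
    for i in range(1,k):
        if st[i,4]>15: print(n,st[i],c[i].round(1))
E
```

```text
side [254 136  12  19  71] [259.5 145.3]
side [275 147  12  19  82] [280.5 155.7]
side [297 156  13  22  93] [303.1 166.6]
top [303 180  23  14 172] [315.9 185.7]
top [285 208  21  15 173] [296.3 214.6]
top [266 237  22  17 184] [277.9 244.6]
```

View pics/m1.png

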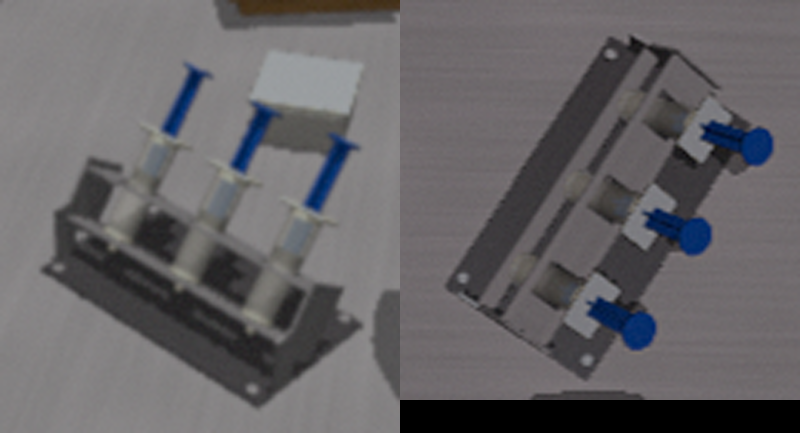

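The crop shows the three thumb plates (top ≈ (321,187), (300,217), (282,247); side ≈ (264,136), (284,148), (308,158)), with the flanges below them. I triangulate plates, flanges and tray corners.

```bash
cat > h.py <<'E'
import numpy as np,cv2
from bench import ctrl
from scipy.spatial.transform import Rotation as R
def ray(p,uv):
    f=192/np.tan(np.radians(p["fovy"]/2));V=p["view"]
    d=np.array([(uv[0]-p["cx"])/f,-(uv[1]-p["cy"])/f,-1.]);d/=np.linalg.norm(d)
    return -V[:3,:3].T@V[:3,3],V[:3,:3].T@d
def tri(obs):  # [(params,uv)..] -> point, miss distances
    A=np.zeros((3,3));b=np.zeros(3);rs=[ray(p,u) for p,u in obs]
    for o,d in rs:
        M=np.eye(3)-np.outer(d,d);A+=M;b+=M@o
    x=np.linalg.solve(A,b)
    return x,[np.linalg.norm(np.cross(x-o,d)) for o,d in rs]
def plane(p,uv,z):
    o,d=ray(p,uv);return o+d*(z-o[2])/d[2]
def proj(p,x):
    f=192/np.tan(np.radians(p["fovy"]/2));c=p["view"][:3,:3]@x+p["view"][:3,3]
    return np.array([p["cx"]+f*c[0]/-c[2],p["cy"]-f*c[1]/-c[2]])
def tcp():
    o=ctrl.get_obs();return np.array(o["eef_pos"]),R.from_quat(np.roll(o["eef_rot"],-1))
E
python3 - <<'E'
from h import *
np.set_printoptions(precision=4,suppress=True)
T=ctrl.camera_params("top");S=ctrl.camera_params("side")
pl=[((321,187.5),(264.1,136)),((300.2,216.7),(284.2,148.3)),((282,247.2),(307.6,157.9))]
fl=[((303.8,182.2),(254.5,155.5)),((286.9,210.2),(274,167.5)),((268,238.1),(295.6,178.9))]
for a,b in zip(pl,fl):
    P,e=tri([(T,a[0]),(S,a[1])]);F,g=tri([(T,b[0]),(S,b[1])])
    u=P-F;n=np.linalg.norm(u);u/=n
    print(P,F,np.max(e+g).round(4),"len",n,"axis",u,np.degrees(np.arccos(u[2])),"foot",F-u*.107)
# tray outline in top
im=cv2.imread("pics/top0.png");g=cv2.cvtColor(im,cv2.COLOR_BGR2GRAY)
for uv in [(75,176),(172,178),(76,229),(170,231)]: print(plane(T,uv,.024))
h=cv2.inRange(g[160:245,60:190],0,90)
c=max(cv2.findContours(h,0,2)[0],key=cv2.contourArea);r=cv2.minAreaRect(c);print(r)
for uv in cv2.boxPoints(r): print(uv+[60,160],plane(T,uv+[60,160],.024))
E
```

```text
[ 0.5688 -0.2151  0.1741] [ 0.5906 -0.1787  0.1222] 0.0004 len 0.06703656991306799 axis [-0.3249 -0.5435  0.774 ] 39.28910442468289 foot [ 0.6253 -0.1205  0.0394]
[ 0.4985 -0.1665  0.1687] [ 0.5211 -0.1377  0.1148] 0.0015 len 0.06516890578439474 axis [-0.3474 -0.4417  0.8272] 34.191627197210984 foot [ 0.5583 -0.0904  0.0263]
[ 0.425  -0.124   0.1724] [ 0.4504 -0.0918  0.1163] 0.0013 len 0.06949348484822256 axis [-0.3655 -0.4634  0.8072] 36.174866682694834 foot [ 0.4895 -0.0422  0.0299]
[0.6115 0.4339 0.024 ]
[0.6117 0.1698 0.024 ]
[0.4677 0.4196 0.024 ]
[0.4679 0.1681 0.024 ]
((63.654754638671875, 42.982295989990234), (95.13140106201172, 52.69997787475586), 2.935673236846924)
[ 74.802  226.8616] [0.4733 0.4232 0.024 ]
[ 77.501  174.2308] [0.6166 0.4275 0.024 ]
[172.5075 179.103 ] [0.6087 0.1683 0.024 ]
[169.8085 231.7338] [0.4659 0.1685 0.024 ]
```

```bash
cat >> h.py <<'E'
def frame(z,y):
    z=np.array(z)/np.linalg.norm(z);y=np.array(y,float);y-=z*(y@z);y/=np.linalg.norm(y)
    return R.from_matrix(np.c_[np.cross(y,z),y,z])
def delta(P,Q):
    p,r=tcp();return r.inv().apply(np.array(P)-p).round(4),(r.inv()*Q).as_rotvec().round(3)
E
python3 - <<'E'
from h import *
p,r=tcp();print(r.as_matrix().round(3))
w=ctrl.camera_params("wrist");V=w["view"];c=-V[:3,:3].T@V[:3,3];print("cam in tool",r.inv().apply(c-p),"look",r.inv().apply(-V[2,:3]))
a=np.array([-.33,-.50,.80]);a/=np.linalg.norm(a)
Q=frame(-a,[.845,-.535,0]);print(Q.as_matrix().round(3))
print(delta(np.array([.425,-.124,.1724])+a*.09,Q))
E
```

```text
[[ 0.974  0.226 -0.   ]
 [ 0.226 -0.974  0.001]
 [ 0.    -0.001 -1.   ]]
cam in tool [ 7.53392904e-02  5.29447602e-05 -1.41701487e-01] look [-2.92839692e-01 -4.66603432e-04  9.56161439e-01]
[[ 0.428  0.841  0.33 ]
 [ 0.676 -0.541  0.5  ]
 [ 0.599  0.009 -0.8  ]]
(array([ 0.3468, -0.3207, -0.0133]), array([ 0.238,  0.613, -0.748]))
```

Request:
jog_arm(
  moves=[
    [0.04,-0.04,-0.002,0.03,0.08,-0.09,0],
    [0.08,-0.08,-0.004,0.06,0.16,-0.19,0],
    [0.13,-0.12,-0.005,0.09,0.23,-0.28,0],
    [0.17,-0.16,-0.007,0.12,0.31,-0.37,0],
    [0.22,-0.2,-0.009,0.15,0.38,-0.47,0],
    [0.26,-0.24,-0.01,0.18,0.46,-0.56,0],
    [0.3,-0.28,-0.012,0.21,0.54,-0.66,0],
    [0.347,-0.321,-0.013,0.238,0.613,-0.748,0],
    [0.347,-0.321,-0.013,0.238,0.613,-0.748,0],
  ],
)

```text
time_s: 1.27
eef_pos: [0.3959, -0.166, 0.2436]
eef_rot: [-0.149, 0.831, 0.458, 0.279]
wrist_force: [-0.4, -0.2, 0.6]
opening: 0.005
grasp_force: 0.0
```

```bash
python3 - <<'E'
from h import *
p,r=tcp();o=ctrl.get_obs();print(o["q"],p,r.as_matrix().round(3),o["wrist_force"])
import json
w=ctrl.camera_params("wrist");im=ctrl.camera("wrist");cv2.imwrite("pics/w1.png",im)
np.save("w1.npy",w,allow_pickle=True)
for P in([ .5688,-.2151,.1741],[.4985,-.1665,.1687],[.425,-.124,.1724]): print(proj(w,np.array(P)))
E
```

```text
[-1.1146656  -0.0814685   1.99078105  0.54217692  1.59459669 -0.63958351] [ 0.39589487 -0.16598699  0.24356977] [[ 0.425  0.844  0.328]
 [ 0.678 -0.537  0.503]
 [ 0.6    0.009 -0.8  ]] [-0.39842631 -0.18766518  0.62921025]
[447.0281701  200.86070795]
[348.25172204 199.10992681]
[254.53732103 201.36464897]
```

View pics/w1.png

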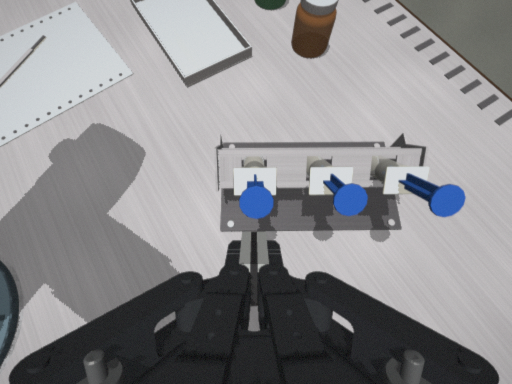

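The wrist view shows the thumb plates at (256,202), (350,199) and (447,201), matching the triangulated projections within about 2 px, and the flanges at (255,181), (331,181) and (406,180). I refine the axes from all three views.

```bash
python3 - <<'E'
from h import *
np.set_printoptions(precision=4,suppress=True)
T=ctrl.camera_params("top");S=ctrl.camera_params("side");W=np.load("w1.npy",allow_pickle=True).item()
im=cv2.imread("pics/w1.png");h=cv2.cvtColor(im,cv2.COLOR_BGR2HSV)
roi=np.zeros(im.shape[:2],np.uint8);roi[160:206,225:440]=255
m=cv2.inRange(h,(0,0,205),(180,40,255))&roi
fw=[]
for c in cv2.findContours(m,0,2)[0]:
    if cv2.contourArea(c)>300:
        r=cv2.minAreaRect(c);fw.append(r[0]);print("flange",r)
fw=sorted(fw)[::-1]
b=cv2.inRange(h,(100,120,60),(130,255,255))
b=cv2.morphologyEx(b,cv2.MORPH_OPEN,cv2.getStructuringElement(2,(21,21)))
pw=[]
for c in cv2.findContours(b,0,2)[0]:
    e=cv2.fitEllipse(c);print("plate",e);pw.append(e[0])
pw=sorted(pw)[::-1]
pl=[((321,187.5),(264.1,136)),((300.2,216.7),(284.2,148.3)),((282,247.2),(307.6,157.9))]
fl=[((303.8,182.2),(254.5,155.5)),((286.9,210.2),(274,167.5)),((268,238.1),(295.6,178.9))]
for i in range(3):
    P,e=tri([(T,pl[i][0]),(S,pl[i][1]),(W,pw[i])])
    F,g=tri([(T,fl[i][0]),(S,fl[i][1])]+([(W,fw[i])] if len(fw)==3 else []))
    u=P-F;n=np.linalg.norm(u);u/=n
    print(P,F,np.array(e+g).round(4),"len",n.round(4),"axis",u,np.degrees(np.arccos(u[2])),"foot",F-u*.107)
E
```

```text
flange ((254.5, 181.0), (26.0, 41.0), 90.0)
flange ((406.0, 179.5), (25.0, 44.0), 90.0)
flange ((331.0, 180.0), (26.0, 42.0), 90.0)
plate ((445.9964599609375, 199.82659912109375), (30.302658081054688, 36.5998420715332), 72.31531524658203)
plate ((349.5567626953125, 199.22096252441406), (30.93222427368164, 34.02342224121094), 82.68721771240234)
plate ((255.9780731201172, 201.38026428222656), (32.759033203125, 33.39226531982422), 136.5074462890625)
[ 0.5687 -0.2145  0.1744] [ 0.5907 -0.1788  0.1224] [0.0006 0.0001 0.0006 0.0006 0.0003 0.0004] len 0.0668 axis [-0.3294 -0.5346  0.7783] 38.898234251358076 foot [ 0.6259 -0.1216  0.0391]
[ 0.4988 -0.1668  0.1687] [ 0.5212 -0.1354  0.1174] [0.0006 0.0002 0.0007 0.0029 0.0014 0.0019] len 0.0641 axis [-0.349  -0.4892  0.7993] 36.939318056374844 foot [ 0.5585 -0.0831  0.0319]
[ 0.4253 -0.1243  0.1722] [ 0.4496 -0.0901  0.1179] [0.0005 0.0004 0.0008 0.0018 0.002  0.0019] len 0.0686 axis [-0.3534 -0.4988  0.7914] 37.682975402164125 foot [ 0.4874 -0.0368  0.0332]
```

```bash
python3 - <<'E'
from h import *
p,r=tcp()
for P in([.4253,-.1243,.1722],[.4988,-.1668,.1687],[.5687,-.2145,.1744]):print(r.inv().apply(np.array(P)-p).round(4))
for u in ([-.3534,-.4988,.7914],[-.349,-.489,.799],[-.329,-.535,.778]):print(r.inv().apply(u).round(3))
E
```

```text
[-0.0006  0.001   0.0889]
[-0.0002  0.0858  0.0946]
[0.0007 0.1705 0.0892]
[-0.015 -0.022 -1.   ]
[-0.002 -0.023 -0.999]
[-0.038  0.018 -0.999]
```

Request:
jog_arm(
  moves=[
    [0,0.001,0.05,0,0,0,0],
    [0,0.001,0.085,0,0,0,0],
    [0,0.001,0.093,0,0,0,0],
  ],
)

```text
time_s: 1.7
eef_pos: [0.4264, -0.1229, 0.1688]
eef_rot: [-0.148, 0.832, 0.456, 0.279]
wrist_force: [-0.5, -1.5, 3.7]
opening: 0.004
grasp_force: 1.4
```

Request:
jog_arm(
  moves=[
    [0,0,0.004,0,0,0,0],
    [0,0,0.007,0,0,0,0],
  ],
)

```text
time_s: 1.95
eef_pos: [0.4297, -0.1214, 0.1652]
eef_rot: [-0.145, 0.832, 0.456, 0.279]
wrist_force: [-1.0, -0.8, 1.8]
opening: -0.0
grasp_force: 1.3
```

Request:
jog_arm(
  moves=[
    [0,0,0.004,0,0,0,0],
    [0,0,0.007,0,0,0,0],
  ],
)

```text
time_s: 2.2
eef_pos: [0.4318, -0.1167, 0.1588]
eef_rot: [-0.146, 0.832, 0.456, 0.279]
wrist_force: [-1.0, -2.1, 2.4]
opening: 0.001
grasp_force: 1.3
```

Request:
jog_arm(
  moves=[
    [0,0,0.004,0,0,0,0],
    [0,0,0.007,0,0,0,0],
  ],
)

```text
time_s: 2.45
eef_pos: [0.434, -0.1126, 0.1528]
eef_rot: [-0.147, 0.832, 0.456, 0.279]
wrist_force: [-0.9, -1.0, 1.2]
opening: 0.0
grasp_force: 1.3
```

Request:
jog_arm(
  moves=[
    [0,0,0.004,0,0,0,0],
    [0,0,0.006,0,0,0,0],
  ],
)

```text
time_s: 2.7
eef_pos: [0.4359, -0.1094, 0.1479]
eef_rot: [-0.147, 0.832, 0.456, 0.279]
wrist_force: [-1.0, -0.8, 2.6]
opening: -0.003
grasp_force: 1.2
```

Request:
jog_arm(
  moves=[
    [0,0,0.004,0,0,0,0],
    [0,0,0.006,0,0,0,0],
  ],
)

```text
time_s: 2.95
eef_pos: [0.4379, -0.1065, 0.1431]
eef_rot: [-0.147, 0.832, 0.456, 0.279]
wrist_force: [-0.3, -1.0, 2.2]
opening: -0.002
grasp_force: 1.2
```

Request:
jog_arm(
  moves=[
    [0,0,0.004,0,0,0,0],
    [0,0,0.006,0,0,0,0],
  ],
)

```text
time_s: 3.2
eef_pos: [0.4399, -0.1035, 0.1383]
eef_rot: [-0.147, 0.832, 0.456, 0.279]
wrist_force: [-0.5, -0.5, 2.1]
opening: -0.003
grasp_force: 1.2
```

Request:
jog_arm(
  moves=[
    [0,0,0.003,0,0,0,0],
    [0,0,0.004,0,0,0,0],
  ],
)

```text
time_s: 3.45
eef_pos: [0.4412, -0.1016, 0.1352]
eef_rot: [-0.147, 0.832, 0.456, 0.279]
wrist_force: [-0.6, -0.8, 3.3]
opening: -0.0
grasp_force: 1.2
```

Request:
jog_arm(
  moves=[
    [0,0,0.004,0,0,0,0],
    [0,0,0.006,0,0,0,0],
  ],
)

```text
time_s: 3.7
eef_pos: [0.4432, -0.0986, 0.1304]
eef_rot: [-0.147, 0.832, 0.456, 0.279]
wrist_force: [-1.2, -1.0, 3.4]
opening: 0.002
grasp_force: 2.0
```

Request:
jog_arm(
  moves=[
    [0,0,0.001,0,0,0,0],
    [0,0,0.002,0,0,0,0],
  ],
)

```text
time_s: 3.95
eef_pos: [0.4442, -0.0982, 0.1293]
eef_rot: [-0.146, 0.832, 0.456, 0.279]
wrist_force: [-2.3, -2.2, 6.1]
opening: 0.003
grasp_force: 3.7
```

Request:
jog_arm(
  moves=[
    [0,0,-0.05,0,0,0,0],
    [0,0.04,-0.07,0,0,0,0],
    [0,0.085,-0.07,0,0,0,0],
    [0,0.085,-0.07,0,0,0,0],
    [0,0.085,-0.05,0,0,0,0],
    [0,0.085,-0.045,0,0,0,0],
  ],
)

```text
time_s: 4.7
eef_pos: [0.4996, -0.1647, 0.1648]
eef_rot: [-0.148, 0.832, 0.456, 0.279]
wrist_force: [-1.1, -0.8, 2.7]
opening: 0.004
grasp_force: 1.3
```

Request:
jog_arm(
  moves=[
    [0,0,0.004,0,0,0,0],
    [0,0,0.007,0,0,0,0],
  ],
)

```text
time_s: 4.95
eef_pos: [0.5028, -0.1628, 0.1606]
eef_rot: [-0.146, 0.832, 0.456, 0.279]
wrist_force: [-0.9, -1.3, 1.7]
opening: -0.002
grasp_force: 1.3
```

Request:
jog_arm(
  moves=[
    [0,0,0.004,0,0,0,0],
    [0,0,0.007,0,0,0,0],
  ],
)

```text
time_s: 5.2
eef_pos: [0.5052, -0.1592, 0.1547]
eef_rot: [-0.147, 0.832, 0.456, 0.279]
wrist_force: [-0.6, 0.2, 1.7]
opening: 0.0
grasp_force: 1.3
```

Request:
jog_arm(
  moves=[
    [0,0,0.003,0,0,0,0],
    [0,0,0.006,0,0,0,0],
  ],
)

```text
time_s: 5.45
eef_pos: [0.5074, -0.1565, 0.1501]
eef_rot: [-0.146, 0.832, 0.456, 0.279]
wrist_force: [-2.3, -3.9, 7.3]
opening: -0.001
grasp_force: 4.5
```

Request:
jog_arm(
  moves=[
    [0,0,0.001,0,0,0,0],
    [0,0,0.002,0,0,0,0],
  ],
)

```text
time_s: 5.7
eef_pos: [0.5085, -0.1565, 0.1493]
eef_rot: [-0.145, 0.832, 0.456, 0.28]
wrist_force: [-3.0, -6.1, 10.5]
opening: -0.005
grasp_force: 5.9
```

Request:
jog_arm(
  moves=[
    [0,0,-0.05,0,0,0,0],
    [0,0.04,-0.055,0,0,0,0],
    [0,0.084,-0.055,0,0,0,0],
    [0,0.084,-0.055,0,0,0,0],
    [0,0.084,-0.032,0,0,0,0],
    [0,0.084,-0.026,0,0,0,0],
  ],
)

```text
time_s: 6.45
eef_pos: [0.5689, -0.2119, 0.1686]
eef_rot: [-0.148, 0.832, 0.456, 0.279]
wrist_force: [0.1, -0.9, 2.2]
opening: 0.004
grasp_force: 1.3
```

Request:
jog_arm(
  moves=[
    [0,0,0.004,0,0,0,0],
    [0,0,0.007,0,0,0,0],
  ],
)

```text
time_s: 6.7
eef_pos: [0.5722, -0.2104, 0.1648]
eef_rot: [-0.146, 0.832, 0.456, 0.279]
wrist_force: [-1.2, -1.6, 2.0]
opening: -0.001
grasp_force: 1.3
```

Request:
jog_arm(
  moves=[
    [0,0,0.004,0,0,0,0],
    [0,0,0.007,0,0,0,0],
  ],
)

```text
time_s: 6.95
eef_pos: [0.5745, -0.2067, 0.1588]
eef_rot: [-0.147, 0.832, 0.456, 0.279]
wrist_force: [-0.6, -0.9, 2.1]
opening: 0.002
grasp_force: 1.3
```

Request:
jog_arm(
  moves=[
    [0,0,0.004,0,0,0,0],
    [0,0,0.007,0,0,0,0],
  ],
)

```text
time_s: 7.2
eef_pos: [0.5768, -0.2029, 0.1529]
eef_rot: [-0.147, 0.832, 0.456, 0.279]
wrist_force: [-0.5, -0.8, 2.8]
opening: 0.001
grasp_force: 1.3
```

Request:
jog_arm(
  moves=[
    [0,0,0.004,0,0,0,0],
    [0,0,0.007,0,0,0,0],
  ],
)

```text
time_s: 7.45
eef_pos: [0.5791, -0.1993, 0.1473]
eef_rot: [-0.147, 0.832, 0.456, 0.279]
wrist_force: [-0.4, -0.9, 2.6]
opening: 0.003
grasp_force: 1.3
```

Now at about 34 mm and still sliding freely.

Request:
jog_arm(
  moves=[
    [0,0,0.004,0,0,0,0],
    [0,0,0.006,0,0,0,0],
  ],
)

```text
time_s: 7.7
eef_pos: [0.5811, -0.1963, 0.1425]
eef_rot: [-0.147, 0.832, 0.456, 0.279]
wrist_force: [-0.7, -0.6, 2.3]
opening: 0.0
grasp_force: 1.2
```

Request:
jog_arm(
  moves=[
    [0,0,0.003,0,0,0,0],
    [0,0,0.006,0,0,0,0],
  ],
)

```text
time_s: 7.95
eef_pos: [0.5831, -0.1935, 0.1378]
eef_rot: [-0.147, 0.832, 0.456, 0.279]
wrist_force: [-1.0, -0.5, 2.7]
opening: -0.001
grasp_force: 1.3
```

Request:
jog_arm(
  moves=[
    [0,0,0.003,0,0,0,0],
    [0,0,0.006,0,0,0,0],
  ],
)

```text
time_s: 8.2
eef_pos: [0.5851, -0.1905, 0.133]
eef_rot: [-0.147, 0.832, 0.456, 0.279]
wrist_force: [-0.5, 0.6, 3.5]
opening: 0.001
grasp_force: 1.3
```

Request:
jog_arm(
  moves=[
    [0,0,0.001,0,0,0,0],
    [0,0,0.002,0,0,0,0],
  ],
)

```text
time_s: 8.45
eef_pos: [0.5857, -0.1895, 0.1315]
eef_rot: [-0.147, 0.832, 0.456, 0.279]
wrist_force: [-1.0, -0.6, 2.6]
opening: 0.004
grasp_force: 1.2
```

Request:
jog_arm(
  moves=[
    [0,0,0.001,0,0,0,0],
    [0,0,0.002,0,0,0,0],
  ],
)

```text
time_s: 8.7
eef_pos: [0.5864, -0.1886, 0.1299]
eef_rot: [-0.147, 0.832, 0.456, 0.279]
wrist_force: [-0.8, 0.3, 2.5]
opening: 0.003
grasp_force: 1.5
```

Request:
jog_arm(
  moves=[
    [0,0,0.001,0,0,0,0],
    [0,0,0.002,0,0,0,0],
  ],
)

```text
time_s: 8.95
eef_pos: [0.5873, -0.1881, 0.1288]
eef_rot: [-0.146, 0.832, 0.456, 0.279]
wrist_force: [-1.7, -2.0, 7.2]
opening: -0.001
grasp_force: 3.4
```

Request:
jog_arm(
  moves=[
    [0,0,-0.05,0,0,0,0],
    [0,-0.03,-0.09,0,0,0,0],
    [0,-0.085,-0.12,0,0,0,0.5],
    [0,-0.085,-0.14,0,0,0,0.9],
    [0,-0.085,-0.14,0,0,0,0.9],
  ],
)

```text
time_s: 9.57
eef_pos: [0.4693, -0.2127, 0.2404]
eef_rot: [-0.145, 0.832, 0.456, 0.279]
wrist_force: [0.2, 0.5, -0.4]
opening: 0.636
grasp_force: 0.0
```

```bash
python3 - <<'E'
from h import *
p,r=tcp()
W=ctrl.camera_params("wrist");np.save("w2.npy",W,allow_pickle=True);im=ctrl.camera("wrist");cv2.imwrite("pics/w2.png",im)
t=ctrl.camera("top");s=ctrl.camera("side");cv2.imwrite("pics/top2.png",t);cv2.imwrite("pics/side2.png",s)
a=cv2.resize(s[115:245,205:325],(277,300),interpolation=2);b=cv2.resize(t[140:270,205:335],(300,300),interpolation=2)
c=cv2.resize(im,(512,300+84))
out=np.zeros((600,800,3),np.uint8);out[:300,:277]=a;out[:300,300:600]=b;out[300:,:400]=cv2.resize(im,(400,300));cv2.imwrite("pics/m2.png",out)
E
```

```text
(no output)
```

View pics/m2.png

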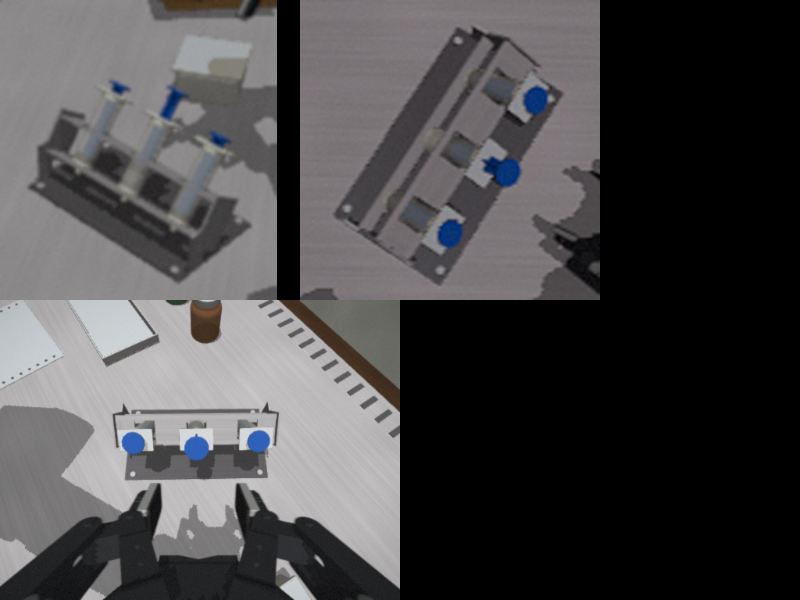

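All three are as expected in this view: the two outer plates sit at their flanges (home) and the middle one stands out at about 30 mm (wrist px ≈ (251,189), top ≈ (296,214)). I re-measure the middle syringe.

```bash
python3 - <<'E'
from h import *
np.set_printoptions(precision=4,suppress=True)
T=ctrl.camera_params("top");S=ctrl.camera_params("side");W=np.load("w2.npy",allow_pickle=True).item()
im=cv2.imread("pics/w2.png");h=cv2.cvtColor(im,cv2.COLOR_BGR2HSV)
b=cv2.morphologyEx(cv2.inRange(h,(100,120,60),(130,255,255)),cv2.MORPH_OPEN,cv2.getStructuringElement(2,(13,13)))
pw=sorted(cv2.fitEllipse(c)[0] for c in cv2.findContours(b,0,2)[0] if cv2.contourArea(c)>200);print(pw)
k=cv2.inRange(h,(0,0,205),(180,40,255))[160:195,210:290]
x,y,w,hh=cv2.boundingRect(max(cv2.findContours(k,0,2)[0],key=cv2.contourArea));fw=(210+x+w/2,160+y+hh/2);print(x,y,w,hh,fw)
P,e=tri([(T,(295.6,214.5)),(S,(282.1,155.7)),(W,pw[1])])
F,g=tri([(T,(286,210.6)),(S,(275.2,166.6)),(W,fw)])
u=P-F;n=np.linalg.norm(u);print(P,F,np.array(e+g),n,u/n)
for i,pl in ((0,((0,0),(0,0))),):pass
P1=np.array([.4988,-.1668,.1687])
d=P1-P;print("travel",np.linalg.norm(d),d/np.linalg.norm(d))
ax=P1-F;ax/=np.linalg.norm(ax);print("axis P1-F",ax)
# home plates: wrist+top
for i,tu in((0,(205+150/2.308,140+233/2.308)),(2,(205+236/2.308,140+100/2.308))):
    print(tri([(T,tu),(W,pw[i])]))
E
```

```text
[(169.89295959472656, 182.96730041503906), (251.16015625, 189.88247680664062), (330.8050231933594, 180.73931884765625)]
20 4 43 28 (251.5, 178.0)
[ 0.5046 -0.1556  0.1497] [ 0.5187 -0.1345  0.1214] [0.0015 0.0024 0.0018 0.0012 0.0004 0.0012] 0.038093120656606055 [-0.3721 -0.5544  0.7444]
travel 0.022755354209911482 [-0.2536 -0.4908  0.8336]
axis P1-F [-0.3288 -0.5323  0.7801]
(array([ 0.4417, -0.0964,  0.1317]), [np.float64(0.0004647099448865839), np.float64(0.0004647099448865654)])
(array([ 0.5852, -0.1861,  0.1347]), [np.float64(1.7819538361475957e-05), np.float64(1.7819538361353307e-05)])
```

```bash
python3 - <<'E'
from h import *
u=np.array([-.345,-.51,.788]);u/=np.linalg.norm(u);F=np.array([.520,-.135,.119]);G=F-.029*u
h=-u.copy();h[2]=0;h/=np.linalg.norm(h);y=np.array([h[1],-h[0],0])
x=np.cross(np.cross(u,[0,0,1]),u);x/=np.linalg.norm(x); x=x if x[2]>0 else -x
b=np.radians(75);z=-(np.cos(b)*u+np.sin(b)*x);Q=frame(z,y)
print("G",G,"z",z,ctrl.get_obs()["q"].round(2))
np.savez("g.npz",u=u,G=G,z=z,y=y)
print(delta([.53,-.13,.27],Q));print(delta(G-z*.086,Q));print(delta(G+z*.014,Q))
E
```

```text
G [ 0.53000465 -0.12021051  0.09614879] z [-0.33717502 -0.49843264 -0.79867259] [-1.02  0.12  1.8   0.57  1.54 -0.57]
(array([0.0997, 0.0074, 0.0355]), array([ 0.01 , -1.288,  0.026]))
(array([0.0848, 0.0023, 0.1556]), array([ 0.01 , -1.288,  0.026]))
(array([-0.0112,  0.0002,  0.1835]), array([ 0.01 , -1.288,  0.026]))
```

Request:
jog_arm(
  moves=[
    [0.02,0.001,-0.02,0,-0.16,0.003,0.8],
    [0.04,0.002,-0.02,0,-0.32,0.006,0.8],
    [0.06,0.004,-0.01,0,-0.48,0.01,0.8],
    [0.07,0.005,0,0,-0.64,0.013,0.8],
    [0.08,0.006,0.01,0,-0.8,0.016,0.8],
    [0.09,0.007,0.02,0,-0.97,0.02,0.8],
    [0.1,0.007,0.03,0.01,-1.13,0.023,0.8],
    [0.1,0.007,0.035,0.01,-1.288,0.026,0.8],
    [0.1,0.007,0.035,0.01,-1.288,0.026,0.8],
    [0.1,0.007,0.035,0.01,-1.288,0.026,0.8],
  ],
)

```text
time_s: 10.98
eef_pos: [0.5297, -0.1298, 0.2707]
eef_rot: [0.149, 0.838, 0.445, -0.28]
wrist_force: [-0.0, -0.8, 0.6]
opening: 0.799
grasp_force: 0.0
```

```bash
python3 - <<'E'
from h import *
g=np.load("g.npz");G,z=g["G"],g["z"];Q=frame(z,g["y"])
print(ctrl.get_obs()["q"].round(2));print(delta(G-z*.086,Q),delta(G+z*.014,Q))
W=ctrl.camera_params("wrist");np.save("w3.npy",W,allow_pickle=True);cv2.imwrite("pics/w3.png",ctrl.camera("wrist"));print(proj(W,G),proj(W,np.array([.5046,-.1556,.1497])))
E
```

```text
[-0.14  0.34  1.46 -0.57  1.64  0.5 ]
(array([ 0.1115, -0.0051,  0.0486]), array([ 0.   , -0.001,  0.   ])) (array([ 0.1114, -0.0051,  0.1486]), array([ 0.   , -0.001,  0.   ]))
[247.64847502  70.80717707] [246.42118032 145.52519534]
```

View pics/w3.png

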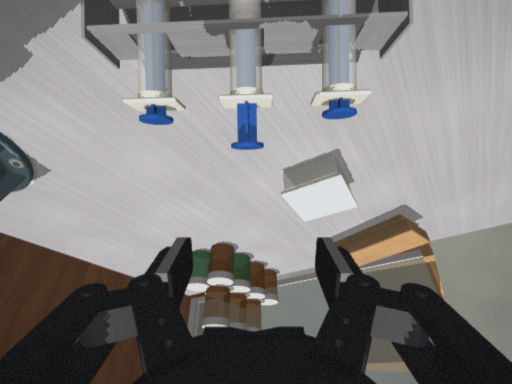

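The wrist view from the other side shows the middle syringe with barrel at column 246, flange at row 101, plate at (247,145) and shelf edge near row 25, and the planned grip projects to (248,71), the middle of the bare barrel. Going in.

Request:
jog_arm(
  moves=[
    [0.055,-0.005,0.02,0,0,0,0.8],
    [0.111,-0.005,0.045,0,0,0,0.8],
    [0.111,-0.005,0.08,0,0,0,0.8],
    [0.111,-0.005,0.11,0,0,0,0.8],
    [0.111,-0.005,0.135,0,0,0,0.8],
    [0.111,-0.005,0.149,0,0,0,0.8],
    [0.111,-0.005,0.149,0,0,0,0.8],
  ],
)

```text
time_s: 11.9
eef_pos: [0.5245, -0.1293, 0.086]
eef_rot: [0.149, 0.838, 0.443, -0.28]
wrist_force: [-1.3, -0.3, -0.9]
opening: 0.803
grasp_force: 0.0
```

Request:
jog_arm(
  moves=[
    [0,0,0,0,0,0,0.3],
    [0,0,0,0,0,0,0.2],
    [0,0,0,0,0,0,0.2],
    [0,0,0,0,0,0,0.2],
    [0,0,0,0,0,0,0.2],
    [0,0,0,0,0,0,0.2],
  ],
)

```text
time_s: 12.65
eef_pos: [0.5255, -0.1281, 0.0866]
eef_rot: [0.15, 0.838, 0.444, -0.28]
wrist_force: [-0.4, 2.4, 5.5]
opening: 0.33
grasp_force: 57.8
```

```bash
python3 - <<'E'
from h import *
p,r=tcp();g=np.load("g.npz")
print(ctrl.get_obs()["q"].round(2),"axis in tool",r.inv().apply(g["u"]).round(3))
cv2.imwrite("pics/w4.png",ctrl.camera("wrist"))
E
```

```text
[-0.14  0.55  1.57 -0.58  1.37  0.68] axis in tool [-0.966  0.002 -0.258]
```

View pics/w4.png

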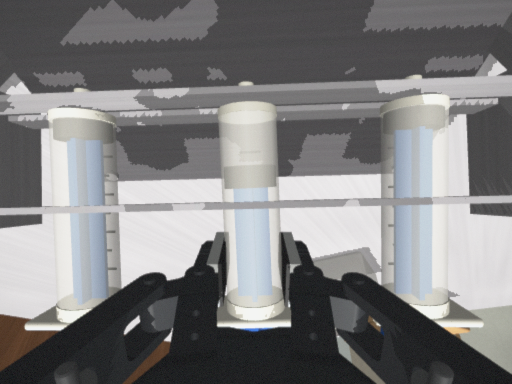

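Gripped on the middle barrel (pads either side at about (252,265), collar at row 300). Pulling out along the axis.

Request:
jog_arm(
  moves=[
    [-0.01,0,-0.0026,0,0,0,0.2],
    [-0.02,0,-0.005,0,0,0,0.2],
    [-0.03,0,-0.008,0,0,0,0.2],
  ],
)

```text
time_s: 13.08
eef_pos: [0.5142, -0.1441, 0.1104]
eef_rot: [0.149, 0.838, 0.444, -0.28]
wrist_force: [0.6, 1.9, -0.9]
opening: 0.337
grasp_force: 58.0
```

Request:
jog_arm(
  moves=[
    [-0.02,0,-0.005,0,0,0,0.2],
    [-0.04,0,-0.0105,0,0,0,0.2],
    [-0.06,0,-0.016,0,0,0,0.2],
    [-0.075,0,-0.02,0,0,0,0.2],
  ],
)

```text
time_s: 13.58
eef_pos: [0.4867, -0.1849, 0.1728]
eef_rot: [0.15, 0.838, 0.444, -0.28]
wrist_force: [-0.6, 0.1, -2.4]
opening: 0.331
grasp_force: 58.2
```

```bash
python3 - <<'E'
from h import *
g=np.load("g.npz");p,r=tcp()
T=ctrl.camera_params("top")
u=r.apply([-.966,0,-.258]);print(p,"u",u,"pad z",r.as_matrix()[:,2],ctrl.get_obs()["q"].round(2))
im=ctrl.camera("top");cv2.imwrite("pics/top5.png",im);cv2.imwrite("pics/w5.png",ctrl.camera("wrist"))
E
```

```text
[ 0.48673206 -0.184873    0.1727874 ] u [-0.34718859 -0.50858021  0.78773489] pad z [-0.33681237 -0.4992645  -0.79830595] [-0.24  0.36  1.65 -0.61  1.42  0.54]
```

```bash
cat >> h.py <<'E'
def place(zaxis,gy=.287,gx=.541):
    u=np.array([-.03,-1,0]);u/=np.linalg.norm(u);b=np.radians(75)
    z=-(np.cos(b)*u+np.sin(b)*np.array([0,0,1]));Q=frame(z,[-u[1],u[0],0])
    return np.array([gx,gy,zaxis])+z*.014,Q
E
python3 - <<'E'
from h import *
from scipy.spatial.transform import Slerp
p,r=tcp();A,Q=place(.2);S=Slerp([0,1],R.concatenate([r,Q]))
print(A,delta(A,Q))
for f,P in((0,[.487,-.185,.23]),(.1,[.487,-.18,.28]),(.25,[.495,-.13,.30])):print(f,*delta(P,S(f)))
for s in np.linspace(.2,1,8):
    P=np.array([.487,-.18,.29])*(1-s)+A*s;P[2]=.29 if s<.7 else .29+(A[2]-.29)*(s-.7)/.3
    print(s.round(2),*delta(P,S(.1+.9*s)))
T=ctrl.camera_params("top")
for uv in((183,134),(128,133),(390,230)):print(plane(T,uv,.08))
E
```

```text
[0.54110866 0.29062184 0.18647704] (array([ 0.3298, -0.2228, -0.2662]), array([-0.108,  0.884, -0.576]))
0 [-0.0343 -0.0001 -0.0452] [0. 0. 0.]
0.1 [-0.0611 -0.0027 -0.0876] [-0.011  0.088 -0.058]
0.25 [-0.0366 -0.0241 -0.1312] [-0.027  0.221 -0.144]
0.2 [-0.0002 -0.0466 -0.1463] [-0.03   0.247 -0.161]
0.31 [ 0.038  -0.0717 -0.1752] [-0.041  0.338 -0.221]
0.43 [ 0.0763 -0.0968 -0.2041] [-0.052  0.429 -0.28 ]
0.54 [ 0.1145 -0.1219 -0.2331] [-0.063  0.52  -0.339]
0.66 [ 0.1528 -0.147  -0.262 ] [-0.075  0.611 -0.398]
0.77 [ 0.2058 -0.1723 -0.2713] [-0.086  0.702 -0.458]
0.89 [ 0.2678 -0.1975 -0.2688] [-0.097  0.793 -0.517]
1.0 [ 0.3298 -0.2228 -0.2662] [-0.108  0.884 -0.576]
[0.71984483 0.13637898 0.08      ]
[0.71948883 0.28158186 0.08      ]
[ 0.47874892 -0.40300182  0.08      ]
```

Request:
jog_arm(
  moves=[
    [-0.034,0,-0.045,0,0,0,0.2],
    [-0.061,-0.003,-0.088,-0.01,0.09,-0.06,0.2],
    [-0.04,-0.023,-0.12,-0.02,0.17,-0.11,0.2],
    [0,-0.047,-0.146,-0.03,0.25,-0.16,0.2],
    [0.038,-0.072,-0.175,-0.04,0.34,-0.22,0.2],
    [0.076,-0.097,-0.204,-0.05,0.43,-0.28,0.2],
    [0.114,-0.122,-0.233,-0.063,0.52,-0.34,0.2],
    [0.153,-0.147,-0.262,-0.075,0.61,-0.4,0.2],
    [0.18,-0.16,-0.267,-0.08,0.66,-0.43,0.2],
    [0.206,-0.172,-0.271,-0.086,0.7,-0.458,0.2],
  ],
)

```text
time_s: 14.92
eef_pos: [0.5282, 0.1853, 0.2626]
eef_rot: [-0.042, 0.754, 0.655, 0.014]
wrist_force: [-0.2, 0.3, -1.4]
opening: 0.33
grasp_force: 58.5
```

```bash
python3 - <<'E'
from h import *
A,Q=place(.2);print(delta(A,Q),ctrl.get_obs()["q"].round(2));A,Q=place(.08);print(delta(A,Q))
E
```

```text
(array([0.0999, 0.0016, 0.0842]), array([-0.026,  0.182, -0.116])) [0.08 0.13 1.61 0.09 1.44 0.2 ]
(array([0.0906, 0.007 , 0.2037]), array([-0.026,  0.182, -0.116]))
```

Request:
jog_arm(
  moves=[
    [0.05,0,0.03,-0.013,0.09,-0.058,0.2],
    [0.1,0.001,0.06,-0.026,0.182,-0.116,0.2],
    [0.1,0.002,0.1,-0.026,0.182,-0.116,0.2],
    [0.096,0.004,0.14,-0.026,0.182,-0.116,0.2],
    [0.093,0.006,0.18,-0.026,0.182,-0.116,0.2],
    [0.0906,0.007,0.2037,-0.026,0.182,-0.116,0.2],
    [0.0906,0.007,0.2037,-0.026,0.182,-0.116,0.2],
  ],
)

```text
time_s: 15.8
eef_pos: [0.5392, 0.2888, 0.0642]
eef_rot: [-0.092, 0.712, 0.69, 0.091]
wrist_force: [-0.3, 0.1, -0.2]
opening: 0.332
grasp_force: 58.6
```

```bash
python3 - <<'E'
from h import *
p,r=tcp();print(p,r.apply([-.966,0,-.258]))
t=ctrl.camera("top");s=ctrl.camera("side");w=ctrl.camera("wrist")
for n,i in(("top6",t),("side6",s),("w6",w)):cv2.imwrite(f"pics/{n}.png",i)
out=np.zeros((600,800,3),np.uint8)
out[:300,:400]=cv2.resize(s[230:380,160:360],(400,300),interpolation=2);out[:300,400:]=cv2.resize(t[140:290,50:250],(400,300),interpolation=2);out[300:,:400]=cv2.resize(w,(400,300));cv2.imwrite("pics/m6.png",out)
E
```

```text
[0.53920778 0.28876269 0.06415966] [-0.03104339 -0.99937709  0.00132098]
```

View pics/m6.png

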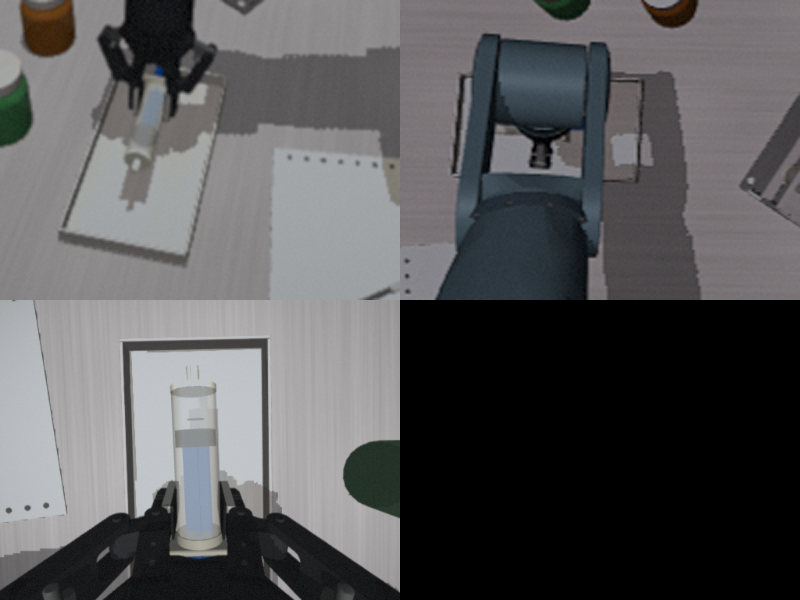

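The syringe is over the tray, aligned with its long side (wrist px: foot ≈ (248,112), tip end ≈ (247,85); tray far wall at row ≈ 52). I check level against the expected projection.

```bash
python3 - <<'E'
from h import *
W=ctrl.camera_params("wrist");p,r=tcp();u=r.apply([-.966,0,-.258]);G=p-r.as_matrix()[:,2]*.014
for k in(.078,.091): print(proj(W,G-u*k))
for th in(-.15,.15):
    v=u*np.cos(th)+np.array([0,0,1])*np.sin(th);print(th,proj(W,G-v*.078),proj(W,G-v*.091))
for uv in ((160,52),(343,50)):print(plane(W,uv,.024))
A,Q=place(.03);print(delta(A,Q))
E
```

```text
[252.1959163  109.49864838]
[252.18030501  84.01308552]
-0.15 [252.1183197  104.57377789] [252.08640132  75.44146397]
0.15 [252.26361907 116.83386814] [252.25991153  94.73941949]
[0.47996511 0.42262559 0.024     ]
[0.61192771 0.41995989 0.024     ]
(array([-0.0122, -0.0015,  0.0503]), array([ 0.002,  0.   , -0.001]))
```

Request:
jog_arm(
  moves=[
    [-0.004,0.001,0.02,0,0,0,0.2],
    [-0.009,0.002,0.036,0,0,0,0.2],
    [-0.0125,0.003,0.048,0,0,0,0.2],
    [-0.013,0.003,0.052,0,0,0,0.2],
    [-0.013,0.003,0.052,0,0,0,0.2],
  ],
)

```text
time_s: 16.58
eef_pos: [0.5444, 0.2899, 0.013]
eef_rot: [-0.091, 0.712, 0.69, 0.093]
wrist_force: [0.6, -0.0, -0.5]
opening: 0.331
grasp_force: 58.6
```

Request:
jog_arm(
  moves=[
    [-0.001,0,0.002,0,0,0,0.2],
    [-0.001,0,0.004,0,0,0,0.2],
    [-0.001,0,0.004,0,0,0,0.2],
  ],
)

```text
time_s: 16.95
eef_pos: [0.5447, 0.29, 0.0094]
eef_rot: [-0.091, 0.712, 0.69, 0.094]
wrist_force: [-0.0, 0.2, -1.1]
opening: 0.335
grasp_force: 58.6
```

Request:
jog_arm(
  moves=[
    [-0.0005,0,0.002,0,0,0,0.2],
    [-0.0005,0,0.002,0,0,0,0.2],
  ],
)

```text
time_s: 17.2
eef_pos: [0.5445, 0.29, 0.0071]
eef_rot: [-0.091, 0.712, 0.69, 0.093]
wrist_force: [0.3, 0.3, -0.4]
opening: 0.331
grasp_force: 58.6
```

Request:
jog_arm(
  moves=[
    [-0.0003,0,0.001,0,0,0,0.2],
    [-0.0003,0,0.0015,0,0,0,0.2],
  ],
)

```text
time_s: 17.45
eef_pos: [0.5447, 0.2901, 0.0057]
eef_rot: [-0.091, 0.712, 0.69, 0.094]
wrist_force: [-0.5, -0.4, -0.3]
opening: 0.331
grasp_force: 58.7
```

Request:
jog_arm(
  moves=[
    [-0.0003,0,0.001,0,0,0,0.2],
    [-0.0003,0,0.001,0,0,0,0.2],
  ],
)

```text
time_s: 17.7
eef_pos: [0.5449, 0.2903, 0.0051]
eef_rot: [-0.091, 0.712, 0.69, 0.094]
wrist_force: [-1.1, -0.0, 3.2]
opening: 0.336
grasp_force: 59.1
```

Request:
jog_arm(
  moves=[
    [-0.0003,0,0.001,0,0,0,0.2],
    [-0.0003,0,0.001,0,0,0,0.2],
  ],
)

```text
time_s: 17.95
eef_pos: [0.5449, 0.2903, 0.0049]
eef_rot: [-0.091, 0.712, 0.69, 0.094]
wrist_force: [-3.9, -2.4, 11.4]
opening: 0.33
grasp_force: 60.2
```

Contact with the floor at the expected height (TCP z 5 mm). Easing off, opening, then lifting straight up.

Request:
jog_arm(
  moves=[
    [0.0003,0,-0.0012,0,0,0,0.3],
    [0.0003,0,-0.0012,0,0,0,0.5],
    [0.0003,0,-0.0012,0,0,0,0.7],
    [0.0003,0,-0.0012,0,0,0,0.7],
    [0.0003,0,-0.0012,0,0,0,0.7],
  ],
)

```text
time_s: 18.58
eef_pos: [0.5446, 0.29, 0.0047]
eef_rot: [-0.091, 0.712, 0.69, 0.093]
wrist_force: [0.2, -0.2, 0.8]
opening: 0.701
grasp_force: 0.0
```

Request:
jog_arm(
  moves=[
    [0.003,0,-0.011,0,0,0,0.7],
    [0.01,0,-0.04,0,0,0,0.7],
    [0.025,0,-0.1,0,0,0,0.7],
    [0.04,0,-0.16,0,0,0,0.7],
    [-0.01,0,-0.2,0,0,0,0.7],
    [-0.07,0,-0.2,0,0,0,0.7],
    [-0.13,0,-0.2,0,0,0,0.7],
    [-0.13,0,-0.2,0,0,0,0.7],
  ],
)

```text
time_s: 19.58
eef_pos: [0.5389, 0.1093, 0.1642]
eef_rot: [-0.09, 0.714, 0.688, 0.093]
wrist_force: [-0.2, -0.0, -0.1]
opening: 0.697
grasp_force: 0.0
```

```bash
python3 - <<'E'
from h import *
t=ctrl.camera("top");s=ctrl.camera("side");w=ctrl.camera("wrist")
cv2.imwrite("pics/top7.png",t);cv2.imwrite("pics/side7.png",s)
out=np.zeros((600,800,3),np.uint8)
out[:300,:400]=cv2.resize(s[75:375,130:530],(400,300));out[:300,400:]=cv2.resize(t[90:300,50:330],(400,300));out[300:,:400]=cv2.resize(s[230:380,160:360],(400,300),interpolation=2);out[300:,400:]=cv2.resize(w,(400,300));cv2.imwrite("pics/m7.png",out)
E
```

```text
(no output)
```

View pics/m7.png

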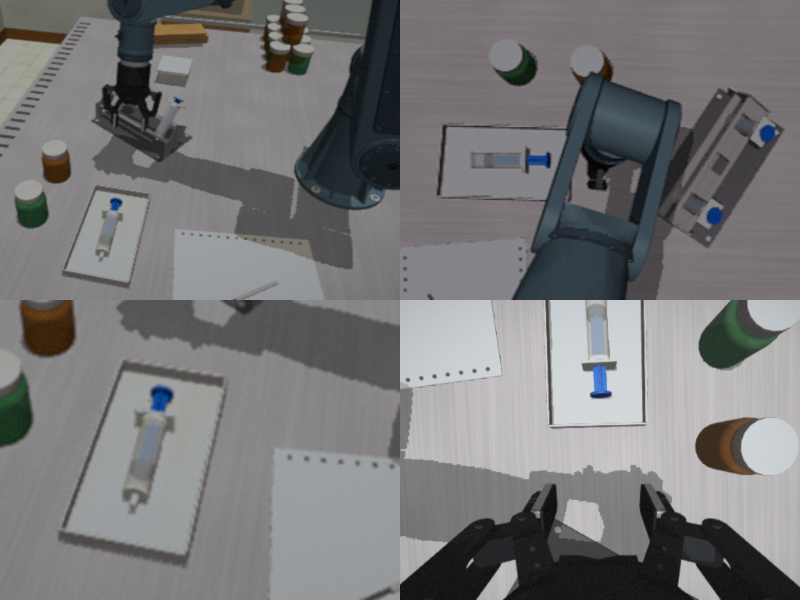

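The reject syringe lies flat inside the tray (top view about px (510,160)). The other two stand in the rack with plungers home, and the jars and box are in place. Handing in.

```bash
python3 -c "
from bench import ctrl
print(ctrl.hand_in())"
```

```text
the job is handed in; nothing more can be done
None
```

The job is handed in at about 20 s of the 62 s allowed (no verdict was returned): both outer syringes went fully home and stand in the rack, and the middle one, which stuck at about 25 mm, lies flat in the reject tray with the jars and sample box undisturbed.

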